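# Push a slide box through the gravity flap of a drop chute

### The arm

A 6-joint arm with a two-finger parallel gripper is mounted at the origin on a cart in front of the work surface, level with it; the furniture and walls round the work are solid. World frame = base frame: x ahead of the robot, y to its left, z up, the work surface at z = 0. Lengths are in mm, angles in rad, forces in N, time in s.
With the tool pointing down it reaches from about 250 to 850 mm from the base axis. Payload 12.5 kg.
Tool frame: the origin (TCP) lies between the finger pads; the fingertips stand 19 mm ahead of it and the grasp point (between the pads) is the TCP; z points along the fingers, y is the line along which they close (so a half turn about z gives the same grasp; the last joint's range is limited). The gripper opens to 93 mm and grips with 3 to 60 N. Pads are 15 mm wide; open, the fingers measure 128 mm over their backs; the gripper's body (75 mm by 188 mm) begins 65 mm behind the grasp point.
Start: joints at [1.145, 0.351, 1.652, -0, 1.139, -0.085], TCP at [183.801, 518.365, 237.633] pointing down, gripper open.
Joint ranges: [-2.75, 2.75], [-0.79, 2.1], [0.01, 2.65], [-1.57, 4.71], [0.07, 3.14], [-2.87, 2.87]. Speed limits (rad/s): [2.22, 2.22, 2.79, 3.14, 3.14, 3.14].

### API

Orientations are given as [roll, pitch, yaw] about the fixed x, y, z axes, in that order (R = Rz(yaw) Ry(pitch) Rx(roll)).
In Python, from station import manip, viewer, order, nets gives the robot as it stands.
- The arm moves only by the shell command python3 -m pendant 'ROWS' [FORCE]. ROWS is JSON, a list of rows, each a list of 7 numbers: the shift along the tool's x, y, z in m, then the turn, a rotation vector about the tool's x, y, z in rad, then the finger opening in m, from 0 to 0.093. A call has 1 to 5 rows; each row shifts and turns the commanded pose from where the row before left it, along the tool's axes as they then stand; what a row does not reach is not made up. A row lasts 1/10 s, in which the tool goes at most 50 mm and 8.59 degrees, less where a joint would pass 70% of its speed; a pose out of reach is approached as far as the arm can. A call with a gripper value outside its range is refused whole. The fingers move at their own pace and stop on an object; FORCE is the grip in N (left out, the last holds). Time passes only in rows, so rows that do not move let the fingers close. It gives the time, the measured TCP pose, the force, the opening and the grip force at its end, in the units of the state.
- manip.get_obs(): the state, without advancing time (a new reading comes with each control period).
- viewer.capture(name): name is "scene" or "top"; returns the picture (384x512x3 uint8, red, green, blue); there is no depth.
- viewer.get_calibration(name): a dict with "vertical_fov" (degrees; the focal length in pixels is half the picture's height over the tangent of half this angle, whatever the lens; pixels are square), "cx", "cy" (the principal point, pixels), "extrinsics" (4x4, takes a point from camera to world coordinates). Camera axes: x right, y down, z forward; pixel columns grow to the right and rows downward; lengths in mm; the calibration is good to about 2 mm. A picture is of the moment at which its call begins. get_calibration takes no time and is no camera call.
- order.sign_off(): hands the job in; it is judged then, once.
Trained networks look in the newest picture that a camera, given by its name, has taken for a name from the list of things; names that differ only in an ending like _2 or _b are one class to them, and where a whole thing is asked for, a point or a joint stands for the part that bears it (a point fixed in the world has none). Each returns a list of dicts, best first, with "p" (0 to 1); they miss things now and then, are a little off and sometimes report something else, mostly with a low value. They report only what shows in the picture. A call takes as long as a camera call. They do not tell look-alikes from the thing itself.
- nets.recognise(camera, query): "at" ([x, y, z] in mm, in world coordinates, good to about 4 mm: the middle of the surface that is visible of it).
The state is a dict: "time": time; "q": joint angles; "dq": joint speeds; "joint_torque": joint torques, N m; "tool_pos": TCP position; "eef_rot": TCP orientation; "contact_force": force on the tool from outside, world axes, zero at the start; "wrist_torque": the same for the moment, N m; "gripper_width": finger opening in mm; "grip_force": force on a finger pad.
Only numpy, scipy, OpenCV 4.12 (cv2) and the standard library are available. Lean on these libraries where they do the work, as an engineer would, in place of code of your own. Each camera call takes 0.05 s, during which the arm holds its last target. There are 200 camera calls.

### The job

Push the small flat slide box along the feed deck and on through the hanging flap, so that it slips down inside the drop chute; then draw the fingers back so that the flap swings fully shut behind it. Only push it: do not lift or pick it up. Leave the vial and the small clamp block that stand on the deck where they are, and upright.

Things in the scene. Friction and masses are not known exactly. Their poses are not given: they have to be found in the camera images.
- drop_chute: Fixed sheet-metal drop chute on a pedestal, on the left. Origin on the table straight below the shut flap; x points inward (the way to push, through the flap), y to the left of that, z up. Feed deck: flat shelf in front of the flap, top 130 mm above the table, from x = -175 mm to x = 0 (its end, at the flap), y = -86 to +86 mm, 10 mm high lips along both sides.
- sill (a point): Middle of the deck's inner end, on its top surface under the flap: 130 mm above drop_chute's origin, same axes. Two fences on the deck, 10 mm high, form a funnel: inner faces from y = +-76 mm at x = -66 mm to y = +-48 mm at x = -4 mm.
- head_rail (a point): Middle of the top front edge of the rail over the doorway: x = -4 mm, 185 mm above the table; nothing on the chute is higher than 190 mm. Rail underside 178 mm above the table. Doorway 96 mm wide between jambs, their fronts also at x = -4 mm.
- hopper_floor (a point): Middle of the hopper's floor behind the flap, under a clear roof, 58 mm above the table, 100 mm inward of the flap. A 52 degree slope leads down to it from the deck's end: the slide box tips and slides down by itself once its middle is 10 mm or more past the deck's end (its rear face is then still up to 15 mm in front of the flap).
- flap (a joint): Steel flap, 90 mm wide, 3 mm thick, light (20 g), hanging from a free hinge along y, 174 mm above the table; its lower edge is 2 mm above the deck. 0 rad = hanging shut; grows as the lower edge swings inward (towards +x of drop_chute), up to 1.5. It does not open outward. It falls shut by its own weight. It may be pushed open by the slide box itself.
- flap_edge (a point): Middle of the flap's lower edge (132 mm above the table when shut).
- slide_box_center (a point): Centre of the slide box, a flat closed box 50 x 66 x 18 mm (its own x, y, z; label on top, grey-topped, clear-sided), about 120 g, loose, lying flat on the deck, centre 60 to 90 mm in front of the flap, the 66 mm length within 0.3 rad of across the chute. Centre 9 mm above the deck.
- vial: Small clear vial with white cap, 17 mm diameter, 45 mm tall, standing upright on the deck at one of the two front corners (about 150 mm in front of the flap, 68 mm to one side). Origin at the centre of its foot. To be left alone.
- clamp_block: Small bare aluminium clamp block, 20 x 22 x 24 mm, standing on the deck at the other front corner. Origin at the centre of its foot. To be left alone.
- slide_box: The same slide box; origin at the centre of its underside, axes as above (x along its 50 mm, y along its 66 mm, z up).
There are look-alikes about, which are no part of the job. Of the things like the slide_box, leave any that is yellow; of the rest the larger one is meant.

How it is judged:
By the outcome, as a careful person would: the job done as asked, in the order asked, and still so for the second after the job is handed in, with the robot touching nothing.
It also fails if it takes over 32 s, if anything falls off the work surface, if the arm or the gripper's body presses on something with over 40 N, if the wrist force passes 120 N, or if a joint passes its speed limit or range.

## Working session

There is one attempt and no reset: what is moved stays moved. The work goes in short steps, Python scripts to look and compute and a shell command to move; the robot and the scene stay as the last step left them, time stands still between calls to the robot, and variables do not carry over. Pictures are saved under pics/ and viewed, at most 10 in all, crops included, and the job is handed in when it is done.

```bash
mkdir -p pics
cat > h.py <<'E'
import numpy as np,cv2
from station import manip,viewer,order,nets
def cal(n):
    c=viewer.get_calibration(n);f=192/np.tan(np.radians(c["vertical_fov"])/2);return f,c["cx"],c["cy"],np.array(c["extrinsics"])
def ray(n,u,v,z):
    f,cx,cy,T=cal(n);d=T[:3,:3]@np.array([(u-cx)/f,(v-cy)/f,1]);o=T[:3,3];return o+d*(z-o[2])/d[2]
def proj(n,p):
    f,cx,cy,T=cal(n);q=T[:3,:3].T@(np.array(p)-T[:3,3]);return (q[:2]/q[2]*f+[cx,cy]).round(1)
E
python3 - <<'E'
from h import *
ims=[]
for n in("scene","top"):
    im=viewer.capture(n)[:,:,::-1].copy();ims.append(im);cv2.imwrite(f"pics/{n}0.png",im)
    print(n,cal(n)[3].round(2).tolist())
    for q in("slide_box","drop_chute","flap","vial","clamp_block"):
        for r in nets.recognise(n,q)[:4]:print(n,q,round(r["p"],2),np.round(r["at"]),proj(n,r["at"]))
o=manip.get_obs();print(o["time"],o["tool_pos"],o["eef_rot"],o["gripper_width"])
E
```

```text
scene [[-0.43, -0.39, 0.81, -182.83], [-0.9, 0.17, -0.4, 565.8], [0.02, -0.9, -0.43, 501.14], [0.0, 0.0, 0.0, 1.0]]
scene slide_box 0.91 [475. 268. 149.] [243.7 198.9]
scene slide_box 0.67 [312. 321.  14.] [254.3 319.4]
scene slide_box 0.55 [705.  54.  16.] [282.1 195. ]
scene slide_box 0.52 [579. 249. 156.] [231.2 173.7]
scene drop_chute 0.55 [560. 266. 133.] [227.3 188.9]
scene flap 0.63 [581. 247. 159.] [232.1 171.9]
scene vial 0.52 [402. 326. 149.] [229.9 222.4]
scene clamp_block 0.76 [431. 205. 143.] [285.  205.6]
scene clamp_block 0.58 [476. 270. 147.] [242.8 199.7]
top [[0.02, -0.99, 0.15, 378.35], [-1.0, -0.02, -0.01, 222.67], [0.01, -0.15, -0.99, 980.38], [0.0, 0.0, 0.0, 1.0]]
top slide_box 0.88 [488. 276. 148.] [234.3 199.9]
top slide_box 0.68 [314. 315.  15.] [220.1 271.3]
top slide_box 0.55 [700.  74.  15.] [311.5 132.7]
top drop_chute 0.85 [548. 292. 129.] [229.1 175.9]
top flap 0.63 [572. 286. 146.] [231.2 164.9]
top vial 0.58 [490. 274. 147.] [235.  199.1]
top clamp_block 0.63 [434. 203. 146.] [265.  223.6]
top clamp_block 0.6 [405. 328. 175.] [208.8 234.3]
0.6 [183.79300915 518.3594935  237.63960801] [-3.14158665e+00 -1.98863222e-05  2.80078304e+00] 92.83973508693622
```

View pics/scene0.png

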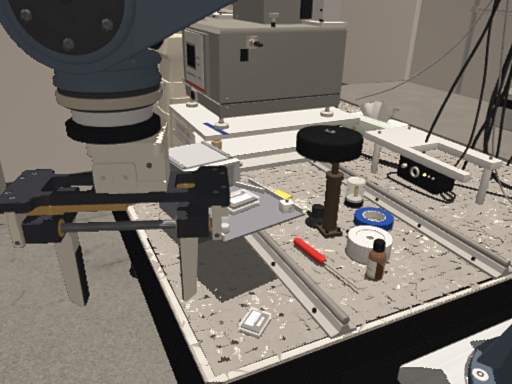

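View pics/top0.png

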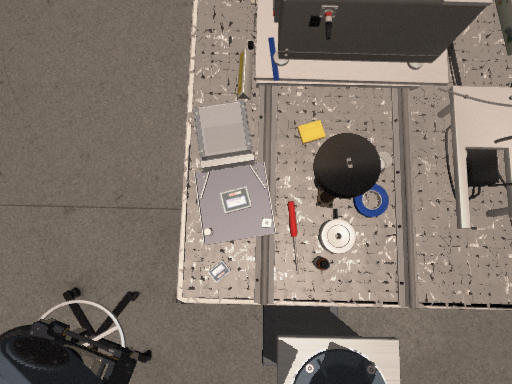

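The scene view shows the deck box at (243,199), a small grey box on the table at (254,320) and the arm at left. In the top view the candidates are the deck box (234,200), the smaller one (220,271) and the yellow one (312,132). I choose the deck box, since it is the larger non-yellow one and lies on the deck. Next is the close crop.

Run:
```python
import cv2
im=cv2.imread("pics/top0.png")[135:250,185:285]
cv2.imwrite("pics/top0c.png",cv2.resize(im,None,fx=5,fy=5,interpolation=cv2.INTER_CUBIC))
```

```text
(no output)
```

View pics/top0c.png

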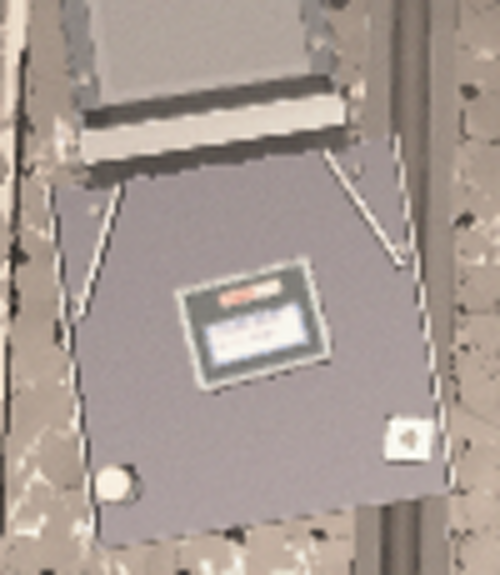

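The crop shows the deck's front corners at (98,545) and (450,490), the box top's corners at (178,290), (305,258), (328,355) and (205,390), the rail at (85,145)–(345,110), the vial at (113,483) and the clamp at (408,438). The box is grey-topped and is the large one, so the choice is confirmed.

```bash
cat >> h.py <<'E'
def c2(u,v,z): return ray("top",185+u/5-.4,135+v/5-.4,z)
E
python3 - <<'E'
from h import *
L=c2(98,545,135);R=c2(450,490,135);BL=c2(52,185,140);BR=c2(395,138,140)
rl=c2(85,162,185);rr=c2(345,126,185)  # rail top front edge
for n,p in dict(L=L,R=R,BL=BL,BR=BR,rl=rl,rr=rr).items():print(n,p.round(1))
print("widths",np.linalg.norm(L-R),np.linalg.norm(BL-L),np.linalg.norm(BR-R))
for a,b in((L,R),(BL,BR),(rl,rr)):
    d=b-a;print("yaw from y-edge",np.arctan2(d[1],d[0])+np.pi/2)
for a,b in((L,BL),(R,BR)):
    d=b-a;print("yaw from x-edge",np.arctan2(d[1],d[0]))
B=[c2(*p,148) for p in((178,290),(305,258),(328,355),(205,390))]
m=np.mean(B,0);print("box",m.round(1),[round(float(np.linalg.norm(B[i]-B[i-1])),1) for i in range(4)])
d=B[1]-B[0]+B[2]-B[3];print("box yaw",np.arctan2(d[1],d[0])+np.pi/2)
print("vial",c2(113,483,175),"clamp",c2(408,438,154))
yaw=np.mean([np.arctan2(*(R-L)[1::-1])+np.pi/2,np.arctan2(*(rr-rl)[1::-1])+np.pi/2,np.arctan2(*(BL-L)[1::-1]),np.arctan2(*(BR-R)[1::-1])])
ex=np.array([np.cos(yaw),np.sin(yaw),0]);ey=np.array([-ex[1],ex[0],0])
o1=(L+R)/2+175*ex;o2=(rl+rr)/2+4*ex;print("yaw",yaw,"origin front",o1.round(1),"rail",o2.round(1))
o=(o1+o2)/2
for n,p in dict(box=m,vial=c2(113,483,175),clamp=c2(408,438,154)).items():print(n,"chute",ex@(p-o),ey@(p-o))
E
```

```text
L [384.8 343.5 135. ]
R [414.1 179.5 135. ]
BL [554.7 372.5 140. ]
BR [581.8 208.9 140. ]
rl [556.2 350.  185. ]
rr [575.9 232.5 185. ]
widths 166.60378227731047 172.41491197933627 170.31993874590793
yaw from y-edge 0.17667616404624087
yaw from y-edge 0.16406168248671138
yaw from y-edge 0.1658337138026189
yaw from x-edge 0.16897752933471935
yaw from x-edge 0.1736227558930468
box [489.3 273.3 148. ] [49.0, 61.5, 47.3, 59.6]
box yaw 0.28831525060957097
vial [412.06711414 332.31453611 175.        ] clamp [436.68636048 200.20473658 154.        ]
yaw 0.17127754076915647 origin front [571.9 291.3 135. ] rail [570. 292. 185.]
box chute -83.56918516430031 -4.191624123997979
vial chute -149.61018927050014 67.16610991157208
clamp chute -147.86814669057776 -67.20677318395641
```

Chute origin is about (571, 291.5) with yaw 0.171. The box is at chute (-83.6, -4) with a relative yaw of 0.12. I'll move over the deck behind the box, at chute (-132, -4), turn the tool and set the fingers to 30 mm.

```bash
python3 -m pendant '[[-0.0328,-0.0153,0,0,0,0,0.03],[-0.0328,-0.0153,0,0,0,0,0.03],[-0.0328,-0.0153,0,0,0,0,0.03],[-0.0328,-0.0153,0,0,0,0,0.03],[-0.0328,-0.0153,0,0,0,0,0.03]]' 10
python3 -m pendant '[[-0.0328,-0.0153,0,0,0,0,0.03],[-0.0328,-0.0153,0,0,0,0,0.03],[-0.0328,-0.0153,0,0,0,0,0.03],[-0.0328,-0.0153,0,0,0,0,0.03],[-0.0328,-0.0153,0,0,0,0,0.03]]'
python3 -m pendant '[[0,0,0,0,0,-0.128,0.03],[0,0,0,0,0,-0.128,0.03],[0,0,0,0,0,-0.128,0.03],[0,0,0,0,0,-0.128,0.03],[0,0,0,0,0,0,0.03]]'
```

```text
time: 1.1
tool_pos: [313.7, 390.4, 237.8]
eef_rot: [3.141, 0.0, 2.801]
contact_force: [0.4, 1.8, -0.2]
gripper_width: 57.7
grip_force: 0.0
time: 1.6
tool_pos: [442.7, 263.3, 237.8]
eef_rot: [3.141, 0.0, 2.801]
contact_force: [0.7, 0.2, 0.5]
gripper_width: 30.1
grip_force: 0.0
time: 2.1
tool_pos: [441.8, 264.5, 237.6]
eef_rot: [-3.142, -0.0, -2.969]
contact_force: [-0.2, 1.1, 0.7]
gripper_width: 29.9
grip_force: 0.0
```

```bash
python3 -m pendant '[[0,0,0.02,0,0,0,0.03],[0,0,0.02,0,0,0,0.03],[0,0,0.02,0,0,0,0.03],[0,0,0.015,0,0,0,0.03],[0,0,0.007,0,0,0,0.03]]'
python3 - <<'E'
from h import *
a=viewer.capture("top")[135:255,180:290,::-1];b=viewer.capture("scene")[130:260,150:320,::-1]
cv2.imwrite("pics/d1.png",np.hstack([cv2.resize(a.copy(),(367,400)),cv2.resize(b.copy(),(430,400))]))
E
```

```text
time: 2.6
tool_pos: [441.3, 264.3, 154.4]
eef_rot: [-3.141, -0.002, -2.974]
contact_force: [0.6, -0.2, -0.1]
gripper_width: 29.8
grip_force: 0.0
```

View pics/d1.png

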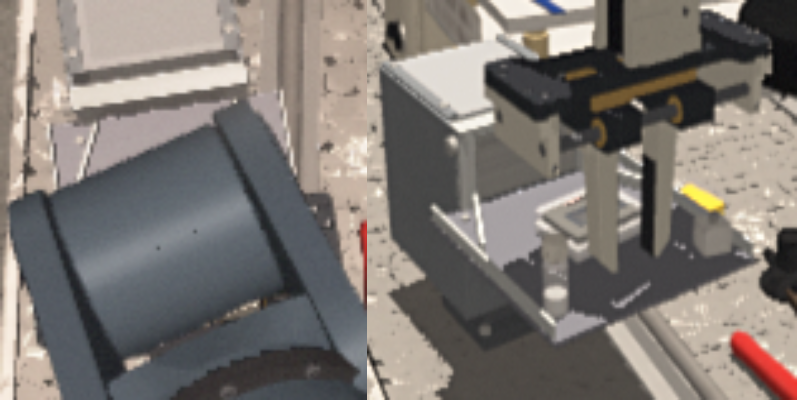

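The fingertips (600,265) and (650,245) in the combined picture are just behind the box, between the vial and the clamp block. I push along -x of the tool.

```bash
for i in 1; do python3 -m pendant '[[-0.01,0,0,0,0,0,0.03],[-0.01,0,0,0,0,0,0.03],[-0.01,0,0,0,0,0,0.03],[-0.01,0,0,0,0,0,0.03],[-0.01,0,0,0,0,0,0.03]]'; done
python3 -m pendant '[[-0.01,0,0,0,0,0,0.03],[-0.01,0,0,0,0,0,0.03],[-0.01,0,0,0,0,0,0.03],[-0.01,0,0,0,0,0,0.03],[0,0,0,0,0,0,0.03]]'
python3 - <<'E'
from h import *
b=viewer.capture("scene")[130:260,150:320,::-1]
cv2.imwrite("pics/d2.png",cv2.resize(b.copy(),(680,520)))
p=manip.get_obs()["tool_pos"]-np.array([571,291.5,0]);print(p[0]*.9854+p[1]*.1702,-p[0]*.1702+p[1]*.9854)
E
```

```text
time: 3.2
tool_pos: [492.1, 273.2, 155.7]
eef_rot: [3.142, 0.0, -2.971]
contact_force: [-1.2, 1.5, 1.1]
gripper_width: 30.2
grip_force: 0.5
time: 3.7
tool_pos: [531.7, 280.0, 155.6]
eef_rot: [3.142, 0.001, -2.971]
contact_force: [0.0, -0.6, -0.5]
gripper_width: 30.1
grip_force: 0.0
-41.411976653057955 -4.630442323935395
```

View pics/d2.png

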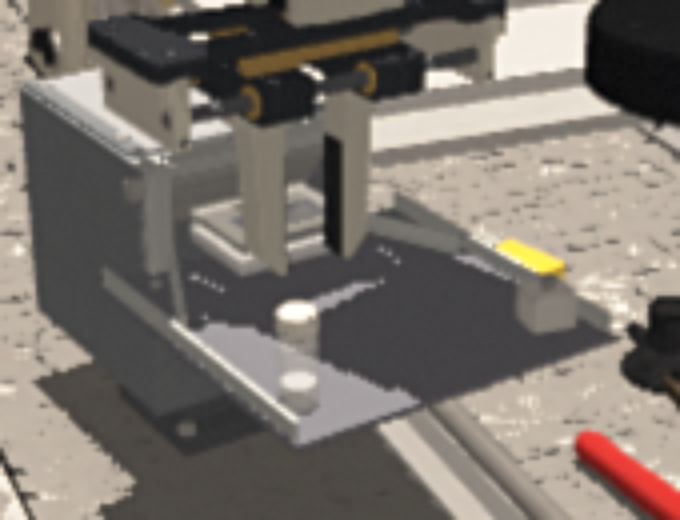

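The box is squared up against both fingers at (265,255) and part-way under the flap; the vial (297,340) and clamp (545,290) stand untouched. I push the last stretch.

```bash
python3 -m pendant '[[-0.006,0,0,0,0,0,0.03],[-0.006,0,0,0,0,0,0.03],[-0.006,0,0,0,0,0,0.03],[-0.005,0,0,0,0,0,0.03],[0,0,0,0,0,0,0.03]]'
python3 - <<'E'
from h import *
b=viewer.capture("scene")[130:260,150:320,::-1]
cv2.imwrite("pics/d3.png",cv2.resize(b.copy(),(680,520)))
E
```

```text
time: 4.25
tool_pos: [553.8, 283.9, 155.6]
eef_rot: [3.142, 0.001, -2.971]
contact_force: [-0.1, -0.9, -0.6]
gripper_width: 30.0
grip_force: 0.0
```

View pics/d3.png

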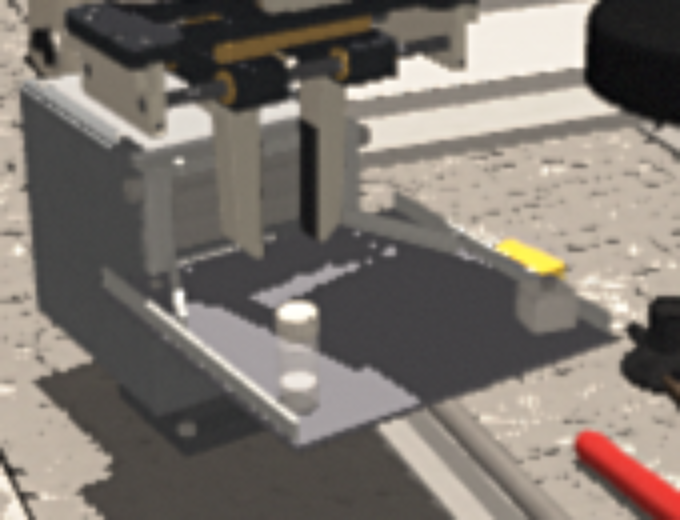

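The box is gone from the deck and the flap appears to hang in the doorway at (200–350,200). Drawing the fingers back and up.

```bash
python3 -m pendant '[[0.015,0,0,0,0,0,0.03],[0.02,0,0,0,0,0,0.03],[0.02,0,0,0,0,0,0.03],[0.02,0,0,0,0,0,0.03],[0.015,0,0,0,0,0,0.03]]'
python3 -m pendant '[[0,0,-0.02,0,0,0,0.03],[0,0,-0.03,0,0,0,0.03],[0,0,-0.03,0,0,0,0.03],[0,0,-0.03,0,0,0,0.03],[0,0,0,0,0,0,0.03]]'
python3 -m pendant '[[0.04,-0.03,0,0,0,0,0.03],[0.04,-0.03,0,0,0,0,0.03],[0.04,-0.03,0,0,0,0,0.03],[0.02,-0.01,0,0,0,0,0.03],[0,0,0,0,0,0,0.03]]'
python3 - <<'E'
from h import *
a=viewer.capture("top")[90:255,180:290,::-1];b=viewer.capture("scene")[130:260,150:320,::-1]
cv2.imwrite("pics/d4.png",np.hstack([cv2.resize(a.copy(),(300,450)),cv2.resize(b.copy(),(500,450))]))
for n in("scene","top"):
    for q in("slide_box","flap","vial","clamp_block"):print(n,q,[(round(r["p"],2),np.round(r["at"]).tolist()) for r in nets.recognise(n,q)[:3]])
E
```

```text
time: 4.8
tool_pos: [463.2, 268.2, 155.7]
eef_rot: [-3.142, -0.0, -2.97]
contact_force: [0.3, 0.3, 0.3]
gripper_width: 29.7
grip_force: 0.0
time: 5.3
tool_pos: [465.6, 269.1, 269.5]
eef_rot: [3.14, 0.006, -2.97]
contact_force: [0.4, 0.9, 0.7]
gripper_width: 30.2
grip_force: 0.0
time: 5.8
tool_pos: [341.5, 144.8, 265.2]
eef_rot: [-3.141, -0.001, -2.972]
contact_force: [0.4, 0.7, 0.3]
gripper_width: 30.1
grip_force: 0.0
scene slide_box [(0.91, [312.0, 317.0, 16.0]), (0.53, [572.0, 298.0, 156.0])]
scene flap []
scene vial [(0.55, [404.0, 329.0, 162.0])]
scene clamp_block [(0.58, [435.0, 201.0, 138.0])]
top slide_box [(0.78, [698.0, 72.0, 16.0]), (0.63, [314.0, 318.0, 13.0]), (0.62, [608.0, 294.0, 101.0])]
top flap [(0.45, [571.0, 288.0, 148.0])]
top vial [(0.38, [407.0, 327.0, 172.0])]
top clamp_block []
```

View pics/d4.png

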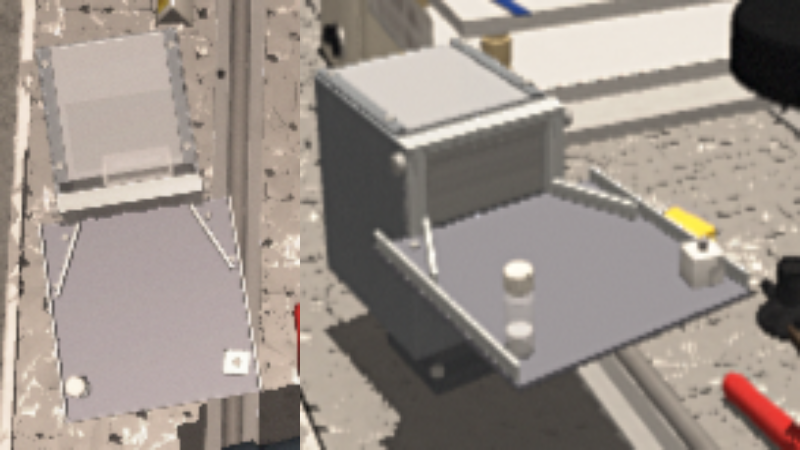

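The flap hangs in the doorway and the vial and clamp stand. But a pale shape under the clear roof at (135,165) suggests the box may still be high on the slope. I let some time pass and look closer.

```bash
python3 -m pendant '[[0,0,0,0,0,0,0.03],[0,0,0,0,0,0,0.03],[0,0,0,0,0,0,0.03],[0,0,0,0,0,0,0.03],[0,0,0,0,0,0,0.03]]' >/dev/null
python3 - <<'E'
from h import *
a=viewer.capture("top")[95:180,185:270,::-1];b=viewer.capture("scene")[135:220,150:250,::-1]
print([(round(r["p"],2),np.round(r["at"]).tolist()) for r in nets.recognise("top","slide_box")[:3]])
def st(a): a=cv2.resize(a.copy(),(400,400),interpolation=cv2.INTER_CUBIC);return cv2.normalize(a,None,0,255,cv2.NORM_MINMAX)
cv2.imwrite("pics/d5.png",np.hstack([st(a),st(b)]))
def w(x,y,z): return [571+.9854*x-.1702*y,291.5+.1702*x+.9854*y,z]
for n,c in dict(sl0=w(0,0,130),floor=w(100,0,58),slopebot=w(56,0,58)).items():
    p=proj("top",c);print(n,p,(p-[185,95])*400/85)
E
```

```text
[(0.78, [701.0, 73.0, 18.0]), (0.69, [316.0, 317.0, 18.0]), (0.53, [606.0, 298.0, 98.0])]
sl0 [229.4 166.7] [208.94117647 337.41176471]
floor [226.3 136.4] [194.35294118 194.82352941]
slopebot [228.5 152.3] [204.70588235 269.64705882]
```

View pics/d5.png

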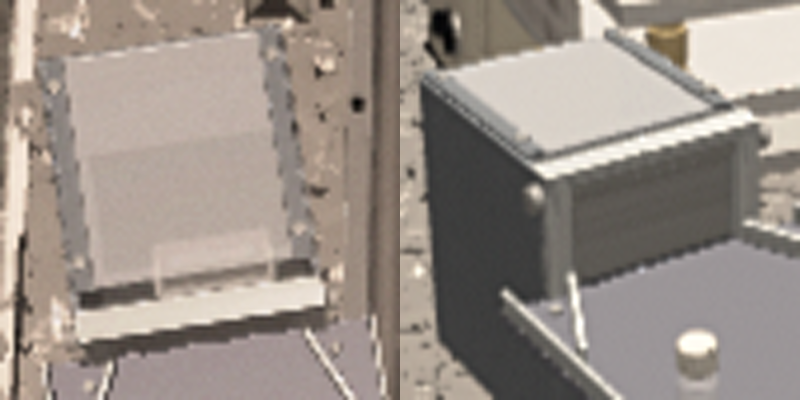

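The flap is flat in the doorway. The box outline under the roof spans (153–270, 232–295). I compare it with a box resting at the foot of the slope.

Run:
```python
from h import *
def w(x,y,z): return [571+.9854*x-.1702*y,291.5+.1702*x+.9854*y,z]
P=lambda x,y,z:((proj("top",w(x,y,z))+.5-[185,95])*400/85).round().tolist()
s,c=np.sin(np.radians(52)),np.cos(np.radians(52))
for d in (0,15,30,41):   # distance of toe up the slope from its foot
    tx,tz=56.3-d*c,58+d*s
    fr=(tx+18*s,tz+18*c);re=(fr[0]-50*c,fr[1]+50*s);rb=(tx-50*c,tz+50*s)
    print(d,"front top",P(fr[0],29,fr[1]),P(fr[0],-37,fr[1]),"rear top",P(re[0],29,re[1]),P(re[0],-37,re[1]),"rear bot",P(rb[0],-4,rb[1]))
for x in(100,67,130):print("flat on floor",x,P(x+25,29,76),P(x+25,-37,76),P(x-25,29,76),P(x-25,-37,76))
```

```text
0 front top [151.0, 249.0] [268.0, 232.0] rear top [150.0, 284.0] [273.0, 267.0] rear bot [216.0, 306.0]
15 front top [151.0, 259.0] [269.0, 242.0] rear top [150.0, 296.0] [275.0, 278.0] rear bot [217.0, 318.0]
30 front top [150.0, 270.0] [271.0, 253.0] rear top [150.0, 307.0] [276.0, 289.0] rear bot [218.0, 329.0]
41 front top [150.0, 278.0] [272.0, 260.0] rear top [150.0, 316.0] [278.0, 297.0] rear bot [219.0, 338.0]
flat on floor 100 [136.0, 152.0] [254.0, 136.0] [148.0, 238.0] [266.0, 221.0]
flat on floor 67 [144.0, 208.0] [262.0, 192.0] [156.0, 295.0] [274.0, 278.0]
flat on floor 130 [129.0, 101.0] [246.0, 85.0] [141.0, 186.0] [259.0, 169.0]
```

The observed outline (front edge from (155,246) to (270,230)) matches a box resting at the foot of the slope. Its highest point is about 108 mm, below the deck and clear of the flap, which is shut. Handing in.

```bash
python3 -c "
from station import order;print(order.sign_off())"
```

```text
the job is handed in; nothing more can be done
None
```

I pushed the slide box through the flap and it now rests at the foot of the slope inside the chute; the flap has swung shut, the vial and clamp block still stand in their corners, and the job is handed in (the sign-off returned no verdict).

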